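# Screw the upper burr carrier back into the cleaned coffee mill

### The arm

A 6-joint arm with a two-finger parallel gripper is mounted at the origin on the work surface; the furniture and walls round the work are solid. World frame = base frame: x ahead of the robot, y to its left, z up, the work surface at z = 0. Lengths are in m, angles in rad, forces in N, time in s.
With the tool pointing down it reaches from about 0.3 to 0.75 m from the base axis. Payload 8.5 kg.
Tool frame: the origin (TCP) lies between the finger pads, 19 mm behind the fingertips; this is the grasp point; z points along the fingers, y is the line along which they close (so a half turn about z gives the same grasp; the last joint's range is limited). The gripper opens to 88 mm and grips with 3 to 60 N. Pads are 18 mm wide; open, the fingers measure 123 mm over their backs; the gripper's body (75 mm by 187 mm) begins 45 mm behind the grasp point.
Start: joints at [-1.32, 0.381, 1.297, -0, 1.464, -0.215], TCP at [0.247, -0.491, 0.257] pointing down, gripper open.
Joint ranges: [-3.11, 3.11], [-0.89, 2.33], [0.22, 2.48], [-1.42, 4.56], [0.17, 2.85], [-2.88, 2.88]. Speed limits (rad/s): [2.39, 2.39, 3.14, 3.14, 3.14, 3.14].

### API

Orientations are given as a unit quaternion [x, y, z, w].
In Python, from rig import r, cams gives the robot as it stands.
- The arm moves only by the shell command python3 -m handwheel [FORCE], which reads ROWS from standard input. ROWS is a JSON list that holds a single list of rows (three levels of brackets), with 1 to 10 rows, each of 5 numbers: dx, dy, dz in shares of the most that a row can go, 1 being 50 mm, then a turn about the tool's z in shares of 4 rad (1.0 is 4 rad), then the finger opening in m; each row shifts and turns the commanded pose from where the row before left it, along the tool's axes as they then stand; what a row does not reach is not made up. A row lasts 1/10 s, in which the tool goes at most 0.05 m and 0.15 rad, less where a joint would pass 70% of its speed; a pose out of reach is approached as far as the arm can. The fingers move at their own pace and stop on an object; FORCE is the grip in N (left out, the last holds). Time passes only in rows, so rows that do not move let the fingers close. It prints the time, the measured TCP pose, the force, the opening and the grip force at its end. No shift or turn number may pass 1 either way. Input that does not fit is refused with a message, and nothing moves.
- r.get_obs(): the state, without advancing time (a new reading comes with each control period).
- cams.read_camera(name): name is "side" or "top"; returns the picture (400x640x3 uint8, red, green, blue); there is no depth.
- cams.camera_model(name): a dict with "fx", "fy", "cx", "cy" (pixels), "dist_coeffs" ([k1, k2, p1, p2, k3] as OpenCV has them; the pictures are not rectified), "position" and "rotation" of the camera in the world. Camera axes: x right, y up, looking along -z (the intrinsics and any distortion apply to the point x, -y, -z); pixel columns grow to the right and rows downward; lengths in m; the calibration is good to about 2 mm. A picture is of the moment at which its call begins. camera_model takes no time and is no camera call.
- r.close_job(): hands the job in; it is judged then, once.
The state is a dict: "time_s": time; "qpos": joint angles; "qd": joint speeds; "joint_efforts": joint torques, N m; "tool_pos": TCP position; "ee_rot": TCP orientation; "contact_force": force on the tool from outside, world axes, zero at the start; "ft_torque": the same for the moment, N m; "grip_width": finger opening in m; "grip_force": force on a finger pad.
Only numpy, scipy, OpenCV 4.12 (cv2) and the standard library are available. Lean on these libraries where they do the work, as an engineer would, in place of code of your own. Each camera call takes 0.05 s, during which the arm holds its last target. There are 200 camera calls.

### The job

The bench mill has been brushed out: fit its loose upper burr carrier back into the mill's open throat. Set it in level, turn it backward (anticlockwise from above) until the thread start drops in, then screw it clockwise until its flange is fully home on the throat rim, and let go; do not force the thread, and leave the dosing cup, the brush and the little tin where they are.

Things in the scene. Friction and masses are not known exactly. Their poses are not given: they have to be found in the camera images.
- mill: Grey bench mill, fixed: dark plinth 220 x 140 x 18 mm, round body 98 mm across, behind it a motor box 56 x 96 mm, 108 mm high, on top an aluminium throat collar 74 mm across, open upward. Origin on the table under the throat's axis, z up; -x points to the chute and the dosing cup, +x to the motor box.
- mill_mouth (a point): Centre of the throat's mouth at its rim, 132 mm above the table, on the throat's axis, z up. Bore 60 mm, 34 mm deep; inside it a three-start right-hand thread (clockwise from above goes down), 27 mm down per turn, 49 mm clear inside its ridges.
- carrier: Upper burr carrier, loose, about 0.32 kg, 55 mm tall, knob up on the table. Steel barrel 46 mm across with three even lugs (56 mm over them, 7 mm wide, 5 mm high, undersides 9 mm up); a flange 66 mm across, 24 to 29 mm up; a black ribbed round knob 58 mm across, 29 to 55 mm up. Origin at the centre of its foot, z up its axis. Which way the lugs lie to x and y is not given.
- carrier_seat (a point): Centre of the flange's underside, 23.6 mm above the carrier's origin. Height above mill_mouth: 14 mm if the lugs stand on the stops, 7 to 13 mm if on the ridges (climbing as the carrier turns anticlockwise), 4 to 5 mm when dropped into the gaps, 0 when home, some 80 degrees clockwise of the gap. There it stops hard: torque climbs 0.2 N m per degree; past about 1.4 N m the thread is forced.
- carrier_grip (a point): Point on the carrier's axis at the height to grip the knob from above (TCP): 50 mm above its origin, 5 mm below the knob's top.
- dosing_cup: Steel dosing cup, 62 mm across, 63 mm tall, loose, standing on the mill's plinth under the chute. Origin at the centre of its underside. Leave it.
- mill_brush: Brush with wooden handle, 31 x 169 x 32 mm, loose on the table between mill and carrier, pointing away from the robot. Origin at the centre of its underside, long along its y. Leave it.
- sample_tin: White lidded sample tin, 62 mm across, 50 mm tall, loose, standing behind the brush at the back. Origin at the centre of its underside. Leave it.
- mill_thread (a point): On the throat's axis, 2 mm below the rim, where the three evenly spaced ridges start. Each runs 78 degrees clockwise, down to an upright stop that reaches almost to the rim and bars lugs from either side, also those riding on the ridge; past the stop is a 32 degree gap, then the next ridge. Lugs drop in only at the gaps. How the starts lie round the throat varies and is not reported.
Things that resemble listed ones, but are neither listed nor needed, are in the scene too. Leave any blue or yellow look-alike of the carrier alone.

How it is judged:
By the outcome, as a careful person would: the job done as asked, in the order asked, and still so for the second after the job is handed in, with the robot touching nothing.
It also fails if it takes over 72 s, if anything falls off the work surface, if the arm or the gripper's body presses on something with over 40 N, if the wrist force passes 120 N, or if a joint passes its speed limit or range.

## Working session

There is one attempt and no reset: what is moved stays moved. The work goes in short steps, Python scripts to look and compute and a shell command to move; the robot and the scene stay as the last step left them, time stands still between calls to the robot, and variables do not carry over. Pictures are saved under pics/ and viewed, at most 10 in all, crops included, and the job is handed in when it is done.

```bash
mkdir -p pics; ls; python3 - <<'E'
from rig import r,cams
import cv2
o=r.get_obs(); print({k:(v if not hasattr(v,'round') else v) for k,v in o.items()})
for n in("side","top"):
    m=cams.camera_model(n); print(n,m)
    cv2.imwrite(f"pics/{n}0.png",cams.read_camera(n)[:,:,::-1])
E
```

```text
pics
{'time_s': 0.0, 'qpos': array([-1.32028818e+00,  3.81173398e-01,  1.29827410e+00, -3.97804769e-06,
        1.46356271e+00, -2.15328651e-01]), 'qd': array([ 2.92736643e-04, -3.48133771e-04,  1.27614068e-03,  6.65319305e-04,
       -5.73973472e-05, -1.58392975e-03]), 'joint_efforts': array([-1.51257631e-03, -4.37930560e+01, -2.24556291e+01,  7.12176925e-02,
        3.51712969e-02, -1.09898954e-04]), 'tool_pos': array([ 0.24696197, -0.49115043,  0.25684538]), 'ee_rot': array([ 9.72996627e-01,  2.30818244e-01, -1.44437475e-05, -7.08634956e-04]), 'contact_force': array([ 0.45624562, -0.72595719,  0.87913049]), 'ft_torque': array([-0.00738127,  0.02363235,  0.01895645]), 'grip_force': 0.0, 'grip_width': 0.08804710684244378}
side {'fx': 368.8379167298947, 'fy': 368.8379167298947, 'cx': 311.1622169078087, 'cy': 199.91870112542205, 'dist_coeffs': array([-0.01697285,  0.        ,  0.        ,  0.        ,  0.        ]), 'position': array([ 0.56209692, -0.64355362,  0.66083433]), 'rotation': array([0.41901515, 0.0119518 , 0.01218313, 0.90781883])}
top {'fx': 480.7318897827613, 'fy': 480.7318897827613, 'cx': 315.5241647372341, 'cy': 206.62250271181048, 'dist_coeffs': array([-0.06768383,  0.        ,  0.        ,  0.        ,  0.        ]), 'position': array([ 0.42709741, -0.0082114 ,  1.06897129]), 'rotation': array([-0.04264075,  0.03256055,  0.71605731, -0.69597666])}
```

View pics/side0.png

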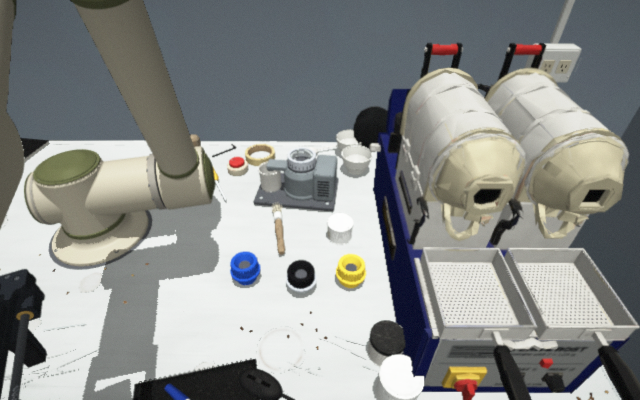

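View pics/top0.png

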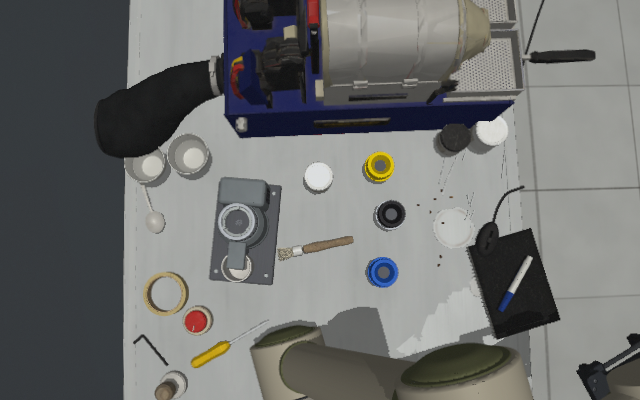

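The side view shows the black carrier at about (301,275), between a blue look-alike at (245,267) and a yellow one at (350,269). The mill throat is at (301,158). In the top view the carrier is at (390,214), the throat at (238,222), the brush at (315,247) and the tin at (318,177). Next I'll view enlarged crops.

```bash
python3 - <<'E'
import cv2,numpy as np
s=cv2.imread("pics/side0.png");t=cv2.imread("pics/top0.png")
c=lambda i,u,v,w=33,h=25:cv2.resize(i[v-h:v+h,u-w:u+w],(400,300),interpolation=cv2.INTER_CUBIC)
cv2.imwrite("pics/crop0.png",np.vstack([np.hstack([c(s,301,275),c(s,301,165)]),np.hstack([c(t,390,214),c(t,238,222)])]))
E
```

```text
(no output)
```

View pics/crop0.png

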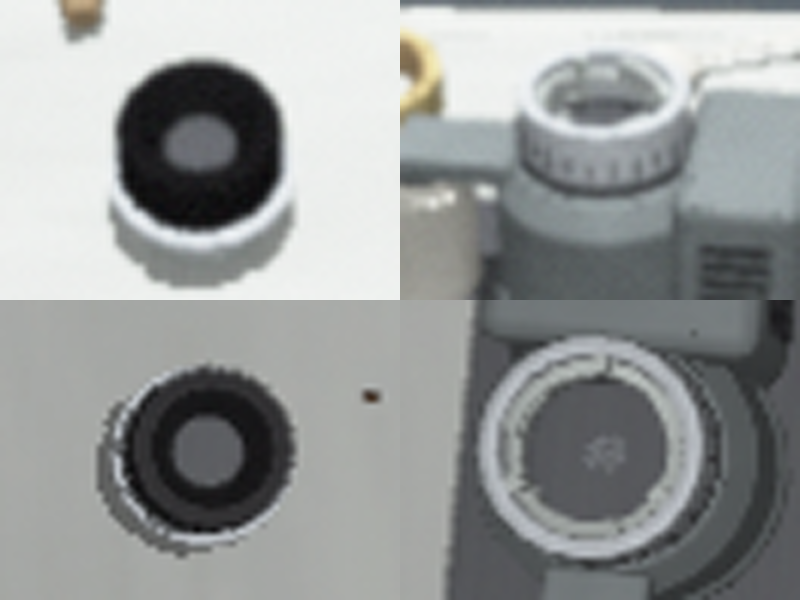

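The crops put the knob centre at about side (301.0,273.4) and top (391.3,213.8). The throat rim centre is at about side (302.0,155.2) and top (236.7,221.3). I can also see notch-like ridge ends in the bore at three places.

```bash
cat >h.py <<'E'
import numpy as np,cv2
from rig import r,cams
from scipy.spatial.transform import Rotation as R
from scipy.optimize import least_squares
M={n:cams.camera_model(n) for n in("side","top")}
def proj(n,P):
    m=M[n];p=R.from_quat(m["rotation"]).inv().apply(np.atleast_2d(P)-m["position"])*[1,-1,-1]
    K=np.array([[m["fx"],0,m["cx"]],[0,m["fy"],m["cy"]],[0,0,1]])
    return cv2.projectPoints(p,np.zeros(3),np.zeros(3),K,m["dist_coeffs"])[0][:,0]
def tri(s,t):
    f=lambda P:np.r_[proj("side",P)[0]-s,proj("top",P)[0]-t]
    q=least_squares(f,[.5,0,.1]);return q.x.round(4),q.fun.round(2)
def ring(c,rad,n=180):
    a=np.arange(n)*2*np.pi/n
    return np.c_[c[0]+rad*np.cos(a),c[1]+rad*np.sin(a),np.full(n,c[2])]
def tool(P):
    o=r.get_obs();return R.from_quat(o["ee_rot"]).inv().apply(np.array(P)-o["tool_pos"]).round(4)
E
python3 - <<'E'
from h import *
for s,t in (([301,273.4],[391.3,213.8]),([302,155.2],[236.7,221.3])): print(tri(np.array(s),np.array(t)))
C=tri(np.array([301,273.4]),np.array([391.3,213.8]))[0];T=tri(np.array([302,155.2]),np.array([236.7,221.3]))[0]
# overlay check
ims=[]
for n,uvs in(("side",((301,275),(301,165))),("top",((390,214),(238,222)))):
    im=cv2.imread(f"pics/{n}0.png"); row=[]
    for (u,v) in uvs:
        c=cv2.resize(im[v-25:v+25,u-33:u+33],(400,300),interpolation=cv2.INTER_CUBIC)
        for c0,rad,col in((C,.029,(0,255,0)),(C-[0,0,.026],.033,(0,0,255)),(T,.037,(0,255,0)),(T,.03,(0,0,255))):
            p=(proj(n,ring(c0,rad))-[u-33,v-25]+.5)*[400/66,6]
            cv2.polylines(c,[p.round().astype(int)],True,col,1)
        row.append(c)
    ims.append(np.hstack(row))
cv2.imwrite("pics/ov0.png",np.vstack(ims))
E
```

```text
(array([ 0.5174, -0.1568,  0.0429]), array([-0.31,  0.05, -0.06, -0.32]))
(array([0.5044, 0.1602, 0.1274]), array([-0.72,  0.12, -0.09, -0.55]))
```

View pics/ov0.png

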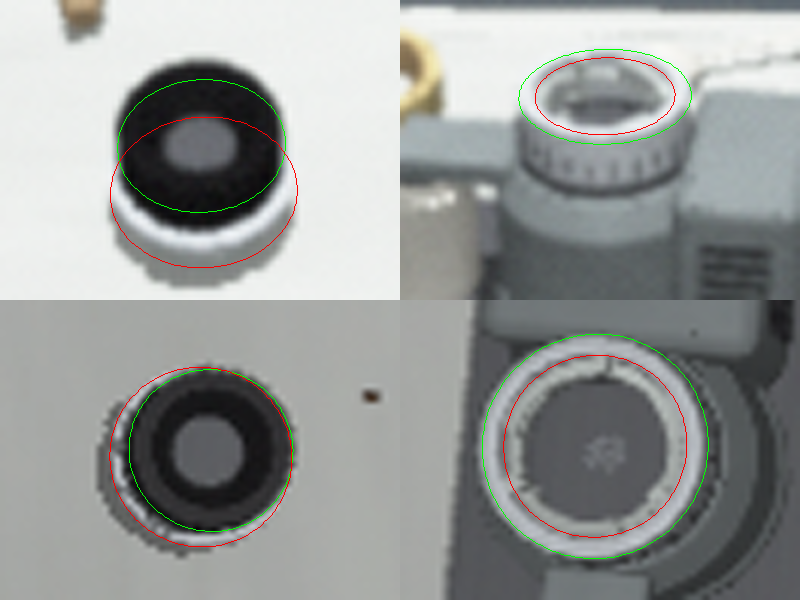

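The overlay shows the grey knob disc is recessed. The axis is right, but the knob's top outline sits about 3 px higher in the side view. The rim rings match. I'll redo the top centre and compute the approach.

```bash
python3 - <<'E'
from h import *
print(tri(np.array([301,270.8]),np.array([391.2,214.1])))
print(tool([.517,-.157,.15]),tool([.517,-.157,.052]),r.get_obs()["tool_pos"])
E
```

```text
(array([ 0.5168, -0.1555,  0.0496]), array([-0.63,  0.09, -0.13, -0.64]))
[ 0.3913 -0.1772  0.1072] [ 0.3913 -0.177   0.2052] [ 0.24696977 -0.49118698  0.25690084]
```

The rows are not in the units I measure in: shifts go in shares of 50 mm and turns go in shares of 4 rad. I convert before sending: 0.039 m is 0.78, -0.0177 m is -0.354.

```bash
echo '[[[0.78, -0.354, 0.214, 0, 0.088], [0.78, -0.354, 0.214, 0, 0.088], [0.78, -0.354, 0.214, 0, 0.088], [0.78, -0.354, 0.214, 0, 0.088], [0.78, -0.354, 0.214, 0, 0.088], [0.78, -0.354, 0.214, 0, 0.088], [0.78, -0.354, 0.214, 0, 0.088], [0.78, -0.354, 0.214, 0, 0.088], [0.78, -0.354, 0.214, 0, 0.088], [0.78, -0.354, 0.214, 0, 0.088]]]' | python3 -m handwheel 25; python3 - <<'E'
from h import *
print(tool([.517,-.156,.052]),r.get_obs()["qpos"].round(2))
E
```

```text
time_s: 1.1
tool_pos: [0.5168, -0.1565, 0.1498]
ee_rot: [0.973, 0.231, -0.0, -0.0]
contact_force: [-0.0, -1.1, 0.7]
grip_width: 0.088
grip_force: 0.0
[ 0.0004 -0.0003  0.0978] [-0.51  0.47  1.49 -0.    1.18  0.59]
```

Scaled: 0.03 m is 0.6, 0.02 m is 0.4.

```bash
echo '[[[0, 0, 0.6, 0, 0.088], [0, 0, 0.6, 0, 0.088], [0, 0, 0.4, 0, 0.088], [0, 0, 0.2, 0, 0.088], [0, 0, 0.16, 0, 0.088], [0, 0, 0, 0, 0.088]]]' | python3 -m handwheel; python3 - <<'E'
from h import *
t=cams.read_camera("top")[:,:,::-1];s=cams.read_camera("side")[:,:,::-1]
c=lambda i,u,v:cv2.resize(i[v-40:v+40,u-50:u+50],(400,320),interpolation=cv2.INTER_CUBIC)
cv2.imwrite("pics/g0.png",np.hstack([c(s,301,265),c(t,390,214)]))
E
```

```text
time_s: 1.7
tool_pos: [0.5158, -0.1581, 0.0521]
ee_rot: [0.973, 0.231, -0.0, -0.0]
contact_force: [-0.1, -0.2, -0.6]
grip_width: 0.088
grip_force: 0.0
```

View pics/g0.png

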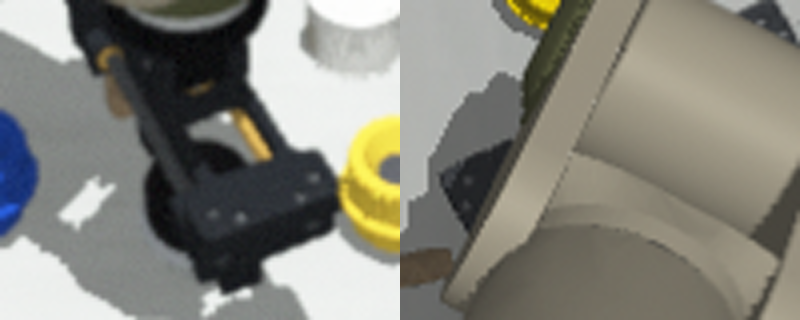

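The side view shows the open fingers straddling the knob, clear of the yellow and blue parts, while the arm hides the top view. I'll centre the knob by gripping twice at crossed angles, starting with a gentle close.

Scaled: 0.002 m is 0.04.

```bash
echo '[[[0.04, 0, 0, 0, 0.07], [0, 0, 0, 0, 0.06], [0, 0, 0, 0, 0.05], [0, 0, 0, 0, 0.05], [0, 0, 0, 0, 0.05], [0, 0, 0, 0, 0.05], [0, 0, 0, 0, 0.05]]]' | python3 -m handwheel 8; echo '[[[0, 0, 0, 0, 0.075], [0, 0, 0, 0, 0.075], [0, 0, 0, 0.0375, 0.075], [0, 0, 0, 0.0375, 0.075], [0, 0, 0, 0.0375, 0.075], [0, 0, 0, 0.0375, 0.075], [0, 0, 0, 0.0375, 0.075], [0, 0, 0, 0.0375, 0.075], [0, 0, 0, 0.0375, 0.075], [0, 0, 0, 0.0375, 0.075]]]' | python3 -m handwheel
```

```text
time_s: 2.5
tool_pos: [0.5175, -0.1567, 0.0526]
ee_rot: [0.973, 0.231, -0.0, -0.0]
contact_force: [-1.9, 4.3, 5.4]
grip_width: 0.0579
grip_force: 8.0
time_s: 3.5
tool_pos: [0.5179, -0.1575, 0.0524]
ee_rot: [0.932, -0.362, 0.0, 0.0]
contact_force: [-0.1, 0.2, 0.3]
grip_width: 0.0751
grip_force: 0.0
```

Scaled: 0.15 rad / 4 = 0.0375.

```bash
echo '[[[0, 0, 0, 0.0375, 0.075], [0, 0, 0, 0, 0.05], [0, 0, 0, 0, 0.05], [0, 0, 0, 0, 0.05], [0, 0, 0, 0, 0.05], [0, 0, 0, 0, 0.05], [0, 0, 0, 0, 0.05]]]' | python3 -m handwheel 25; python3 - <<'E'
from h import *
o=r.get_obs();print(o["contact_force"].round(1),o["qpos"].round(2))
E
```

```text
time_s: 4.2
tool_pos: [0.5179, -0.1573, 0.0524]
ee_rot: [0.904, -0.428, 0.0, 0.0]
contact_force: [1.5, -0.9, -1.2]
grip_width: 0.0578
grip_force: 25.0
[ 1.5 -0.9 -1.2] [-0.51  0.6   1.59 -0.    0.94  1.94]
```

Scaled: -0.04 m is -0.8, -0.03 m is -0.6, -0.13 rad / 4 = -0.0325.

```bash
echo '[[[0, 0, -0.6, -0.0325, 0.05], [0, 0, -0.8, -0.0325, 0.05], [0, 0, -0.8, -0.0325, 0.05], [0, 0, -0.8, -0.0325, 0.05], [0, 0, -0.4, -0.0325, 0.05], [0, 0, 0, -0.0325, 0.05], [0, 0, 0, -0.0325, 0.05], [0, 0, 0, -0.0325, 0.05], [0, 0, 0, -0.0325, 0.05], [0, 0, 0, -0.0325, 0.05]]]' | python3 -m handwheel; python3 - <<'E'
from h import *
for n,uv,z in(("side",(301,270.8),.055),("top",(391.2,214.1),.055),("side",(302,155.2),.132),("top",(236.7,221.3),.132)):
    print(n,least_squares(lambda q:proj(n,[q[0],q[1],z])[0]-uv,[.5,0]).x.round(4))
o=r.get_obs();print(o["contact_force"].round(2),o["ft_torque"].round(3),o["qpos"].round(2),tool([.505,.159,.225]))
E
```

```text
time_s: 5.2
tool_pos: [0.5172, -0.1569, 0.2217]
ee_rot: [0.978, 0.209, -0.001, -0.001]
contact_force: [0.0, 0.1, -2.9]
grip_width: 0.0576
grip_force: 25.0
side [ 0.5185 -0.1595]
top [ 0.515  -0.1549]
side [0.5067 0.1539]
top [0.5029 0.1592]
[ 0.04  0.05 -2.85] [-0.01   0.023  0.012] [-0.51  0.39  1.38 -0.    1.37  0.64] [ 0.1181 -0.2933 -0.0029]
```

Scaled: -0.0291 m is -0.582, 0.0118 m is 0.236.

```bash
echo '[[[0.236, -0.582, -0.006, 0, 0.05], [0.236, -0.582, -0.006, 0, 0.05], [0.236, -0.582, -0.006, 0, 0.05], [0.236, -0.582, -0.006, 0, 0.05], [0.236, -0.582, -0.006, 0, 0.05], [0.236, -0.582, -0.006, 0, 0.05], [0.236, -0.582, -0.006, 0, 0.05], [0.236, -0.582, -0.006, 0, 0.05], [0.236, -0.582, -0.006, 0, 0.05], [0.236, -0.582, -0.006, 0, 0.05]]]' | python3 -m handwheel; echo '[[[0, 0, 0, 0, 0.05], [0, 0, 0, 0, 0.05]]]' | python3 -m handwheel; python3 - <<'E'
from h import *
o=r.get_obs();print(o["contact_force"].round(2),o["ft_torque"].round(3),o["qpos"].round(2),tool([.506,.157,.200]))
t=cams.read_camera("top")[:,:,::-1];s=cams.read_camera("side")[:,:,::-1]
cv2.imwrite("pics/m_s.png",s);cv2.imwrite("pics/m_t.png",t)
c=lambda i,u,v:cv2.resize(i[v-40:v+40,u-33:u+33],(495,600),interpolation=cv2.INTER_CUBIC)
cv2.imwrite("pics/m0.png",np.hstack([c(s,301,145),cv2.resize(t[150:300,180:300],(300,600))]))
E
```

```text
time_s: 6.2
tool_pos: [0.5074, 0.1579, 0.2249]
ee_rot: [0.978, 0.207, -0.001, -0.0]
contact_force: [0.2, 0.3, -3.9]
grip_width: 0.0573
grip_force: 25.0
time_s: 6.4
tool_pos: [0.5077, 0.1569, 0.2249]
ee_rot: [0.978, 0.207, -0.001, 0.0]
contact_force: [-0.8, 0.1, -4.1]
grip_width: 0.0575
grip_force: 25.0
[-0.78  0.1  -4.11] [-0.005 -0.071 -0.013] [ 0.08  0.38  1.4  -0.    1.36  1.23] [-0.0014 -0.0008  0.0249]
```

View pics/m0.png

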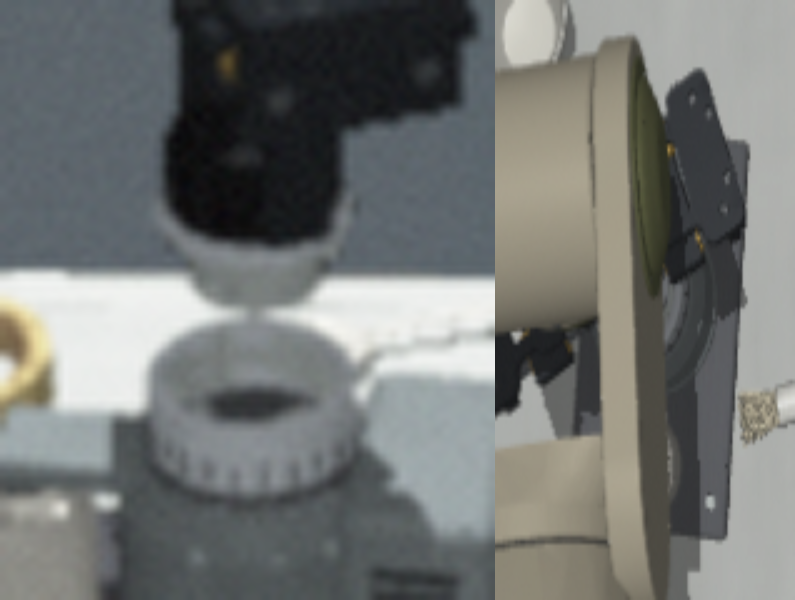

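The side crop shows the carrier hanging level above the throat. The flange spans crop x 157–353, with its front edge at y≈247. The rim spans x 148–363, and y 318 to about 437. The arm hides the top view. Now I'll compare with predicted projections.

```bash
python3 - <<'E'
from h import *
sc=lambda p:(p-[268,105]+.5)*7.5
g=cv2.imread("pics/m_s.png")
def ext(c,rad):
    p=sc(proj("side",ring(c,rad)));return p.min(0).round(1),p.max(0).round(1)
o=r.get_obs()["tool_pos"];print(o)
F=[o[0],o[1],o[2]-.0524+.0265]
print("flange pred",ext([o[0],o[1],o[2]-.0524+.0236],.033),"top",ext([o[0],o[1],o[2]-.0524+.029],.033))
print("foot",ext([o[0],o[1],o[2]-.0524],.023))
print("rim pred at .506,.157",ext([.506,.157,.132],.037), ext([.506,.157,.132],.030))
print("y sens",ext([.506,.158,.132],.037))
g=cv2.resize(g[85:185,255:348],(744,800),interpolation=cv2.INTER_CUBIC)
E
```

```text
[0.50801494 0.15592826 0.22509722]
flange pred (array([157.4, 163.4]), array([357.8, 265.5])) top (array([156.6, 149.1]), array([357.7, 250.9]))
foot (array([190.9, 239.4]), array([328.2, 311.8]))
rim pred at .506,.157 (array([149.7, 317.4]), array([364.4, 436.5])) (array([170.1, 328. ]), array([344.1, 424.6]))
y sens (array([150. , 315.8]), array([364.5, 434.8]))
```

Scaled: 0.015 m is 0.3, -0.0015 m is -0.03.

```bash
echo '[[[-0.03, -0.02, 0.3, 0, 0.05], [0, 0, 0.3, 0, 0.05], [0, 0, 0.1, 0, 0.05], [0, 0, 0, 0, 0.05], [0, 0, 0, 0, 0.05]]]' | python3 -m handwheel; python3 - <<'E'
from h import *
P=[r.get_obs()["tool_pos"] for _ in range(3)];print(P)
s=cams.read_camera("side")[:,:,::-1]; print(r.get_obs()["tool_pos"])
u0,v0=265,112;k=8
c=cv2.resize(s[v0:v0+62,u0:u0+75],(600,496),interpolation=cv2.INTER_CUBIC)
o=np.mean(P,0);f=o-[0,0,.0524]
d=c.copy()
for c0,rad,col in((f,.023,(0,255,0)),(f+[0,0,.0236],.033,(0,0,255)),(f+[0,0,.029],.029,(0,255,255)),([.506,.156,.132],.037,(255,0,255))):
    p=(proj("side",ring(c0,rad))-[u0,v0]+.5)*k
    cv2.polylines(d,[p.round().astype(int)],True,col,1)
cv2.imwrite("pics/m1.png",np.vstack([c[:,:400],d[:,:400]])[:992:1] if 0 else np.hstack([c[:,100:500],d[:,100:500]]))
E
```

```text
time_s: 7.0
tool_pos: [0.5068, 0.1566, 0.191]
ee_rot: [0.979, 0.206, 0.0, 0.0]
contact_force: [-1.0, -0.7, -2.8]
grip_width: 0.0574
grip_force: 25.0
[array([0.50676632, 0.15660074, 0.19103336]), array([0.50676632, 0.15660074, 0.19103336]), array([0.50676632, 0.15660074, 0.19103336])]
[0.5067832  0.15671926 0.19114978]
```

View pics/m1.png

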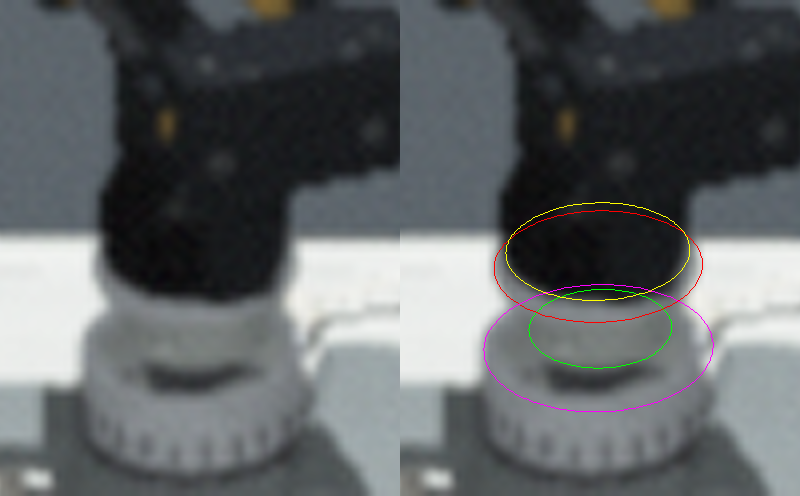

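The overlay fits within about 1 mm, with the knob bottom at y≈300 and the foot at y≈367 just above the open throat. I'll lower slowly into the mouth and watch the forces.

Scaled: 0.004 m is 0.08, 0.003 m is 0.06.

```bash
cat >>h.py <<'E'
def st():
    o=r.get_obs();print(o["time_s"],"pos",(o["tool_pos"]*1e3).round(2),"F",o["contact_force"].round(1),"T",o["ft_torque"].round(3),"q6",o["qpos"][5].round(3),"w",round(o["grip_width"],4))
E
echo '[[[-0.01, 0, 0.08, 0, 0.05], [0, 0, 0.06, 0, 0.05], [0, 0, 0, 0, 0.05]]]' | python3 -m handwheel>/dev/null; python3 -c 'from h import *;st()'; echo '[[[0, 0, 0.06, 0, 0.05], [0, 0, 0.04, 0, 0.05], [0, 0, 0, 0, 0.05]]]' | python3 -m handwheel>/dev/null; python3 -c 'from h import *;st()'
```

```text
7.35 pos [506.09 156.81 183.55] F [ 0.2 -1.  -1. ] T [0.013 0.045 0.029] q6 1.232 w 0.0572
7.65 pos [507.56 157.54 181.48] F [-1.   4.4 17.9] T [0.378 0.186 0.001] q6 1.232 w 0.0575
```

Scaled: -0.002 m is -0.04.

```bash
echo '[[[0, 0, -0.04, 0, 0.05], [0, 0, 0, 0, 0.05]]]' | python3 -m handwheel>/dev/null; python3 -c 'from h import *;st()'; echo '[[[0.006, -0.014, 0, 0, 0.05], [0, 0, 0, 0, 0.05]]]' | python3 -m handwheel>/dev/null; python3 -c 'from h import *;st()';  echo '[[[0.006, -0.014, 0.02, 0, 0.05], [0, 0, 0, 0, 0.05]]]' | python3 -m handwheel>/dev/null; python3 -c 'from h import *;st()'
```

```text
7.85 pos [507.14 157.28 182.02] F [1.8 3.7 8.3] T [ 0.547 -0.329  0.041] q6 1.232 w 0.0573
8.05 pos [507.26 157.57 181.91] F [ 2.9 -0.3  7.7] T [-0.033 -0.379 -0.06 ] q6 1.233 w 0.0576
8.25 pos [507.54 157.93 181.56] F [ 0.9 -1.8 13.5] T [-0.67  -0.18   0.009] q6 1.235 w 0.0575
```

Scaled: -0.005 m is -0.1.

```bash
for i in 1 2 3; do echo '[[[0, 0, 0, 0, 0.05]]]' | python3 -m handwheel>/dev/null; python3 -c 'from h import *;st()'; done; echo '[[[0, 0, -0.1, 0, 0.05], [0, 0, 0, 0, 0.05]]]' | python3 -m handwheel>/dev/null; for i in 1 2; do echo '[[[0, 0, 0, 0, 0.05]]]' | python3 -m handwheel>/dev/null; python3 -c 'from h import *;st()'; done
```

```text
8.35 pos [507.52 157.92 181.56] F [ 1.2 -1.7 13.3] T [-0.611 -0.22  -0.032] q6 1.235 w 0.0572
8.45 pos [507.52 157.92 181.59] F [ 1.5 -1.4 14. ] T [-0.603 -0.239  0.029] q6 1.235 w 0.0571
8.55 pos [507.52 157.92 181.6 ] F [ 1.  -1.8 13.5] T [-0.662 -0.23  -0.004] q6 1.235 w 0.0574
8.85 pos [505.46 158.32 183.82] F [-0.2  0.2 -3.2] T [ 0.028  0.012 -0.03 ] q6 1.235 w 0.0577
8.95 pos [505.55 158.34 183.83] F [-0.1 -0.4 -3.2] T [ 0.021 -0.011 -0.006] q6 1.235 w 0.0574
```

Scaled: 0.001 m is 0.02, -0.0005 m is -0.01.

```bash
echo '[[[0.02, -0.01, 0.02, 0, 0.05], [0, 0, 0, 0, 0.05]]]' | python3 -m handwheel>/dev/null; python3 -c 'from h import *;st()'; for i in 1 2 3; do echo '[[[0, 0, 0.02, 0, 0.05], [0, 0, 0, 0, 0.05]]]' | python3 -m handwheel>/dev/null; python3 -c 'from h import *;st()'; done
```

```text
9.15 pos [506.54 159.26 183.05] F [ 0.5 -0.7 -3.9] T [ 0.012 -0.024 -0.019] q6 1.236 w 0.0574
9.35 pos [506.68 159.22 182.48] F [ 0.6  0.7 -2.1] T [0.012 0.02  0.038] q6 1.236 w 0.0576
9.55 pos [506.85 159.28 181.92] F [-0.   0.8  1.8] T [ 0.062  0.101 -0.016] q6 1.236 w 0.0575
9.75 pos [506.66 159.23 181.06] F [-2.1  0.4  6. ] T [ 0.004  0.26  -0.077] q6 1.236 w 0.0575
```

Scaled: -0.0009 m is -0.018, -0.0004 m is -0.008.

```bash
echo '[[[-0.018, -0.008, 0, 0, 0.05], [0, 0, 0, 0, 0.05]]]' | python3 -m handwheel>/dev/null; python3 -c 'from h import *;st()'; for i in 1 2 ; do echo '[[[0, 0, 0.02, 0, 0.05], [0, 0, 0, 0, 0.05]]]' | python3 -m handwheel>/dev/null; python3 -c 'from h import *;st()'; done
```

```text
9.95 pos [506.17 159.15 181.09] F [0.7 0.4 5.4] T [-0.081 -0.322 -0.054] q6 1.236 w 0.057
10.15 pos [506.02 159.56 179.85] F [ 1.9  3.9 -3.1] T [ 0.864 -0.251  0.041] q6 1.236 w 0.0575
10.35 pos [505.06 160.16 177.56] F [ 1.2  7.1 -3.2] T [ 1.422 -0.143 -0.031] q6 1.236 w 0.0573
```

The foot has dropped into the bore, and the wall is pushing it toward +y. I'll centre on the lateral force.

Scaled: -0.0009 m is -0.018, 0.0004 m is 0.008.

```bash
echo '[[[0.008, -0.018, 0, 0, 0.05], [0, 0, 0, 0, 0.05]]]' | python3 -m handwheel>/dev/null; python3 -c 'from h import *;st()'; echo '[[[0.008, -0.018, 0, 0, 0.05], [0, 0, 0, 0, 0.05]]]' | python3 -m handwheel>/dev/null; python3 -c 'from h import *;st()'
```

```text
10.55 pos [505.09 160.48 177.48] F [ 0.7  3.8 -6. ] T [ 0.837 -0.069 -0.004] q6 1.238 w 0.0573
10.75 pos [505.41 160.9  178.12] F [ 0.7  0.2 -4.2] T [ 0.101 -0.    -0.034] q6 1.24 w 0.0573
```

Scaled: -0.0009 m is -0.018, 0.0004 m is 0.008.

```bash
for i in 1 2 3; do echo '[[[0.008, -0.018, 0, 0, 0.05], [0, 0, 0, 0, 0.05]]]' | python3 -m handwheel>/dev/null; python3 -c 'from h import *;st()'; done
```

```text
10.95 pos [505.6  161.98 178.46] F [ 0.3  0.7 -3.4] T [ 0.034 -0.007  0.045] q6 1.242 w 0.0571
11.15 pos [505.63 163.13 178.47] F [-1.2  0.4 -3.6] T [-0.039 -0.024  0.011] q6 1.244 w 0.0575
11.35 pos [505.66 164.13 178.45] F [ 0.  -0.3 -3.2] T [-0.032 -0.013  0.024] q6 1.246 w 0.0573
```

Scaled: -0.0009 m is -0.018, 0.0004 m is 0.008.

```bash
for i in 1 2 3 4; do echo '[[[0.008, -0.018, 0, 0, 0.05], [0, 0, 0, 0, 0.05]]]' | python3 -m handwheel>/dev/null; python3 -c 'from h import *;st()'; done
```

```text
11.55 pos [505.84 164.54 178.53] F [ 1.3 -5.4 -3.2] T [-0.937 -0.152  0.053] q6 1.248 w 0.0574
11.75 pos [506.   164.86 178.55] F [  1.  -10.1  -3.3] T [-1.733 -0.182  0.059] q6 1.25 w 0.0574
11.95 pos [506.27 165.24 178.67] F [  1.7 -12.2  -2.6] T [-2.377 -0.37   0.058] q6 1.252 w 0.0573
12.15 pos [506.54 165.64 178.81] F [  3.  -16.5  -1.6] T [-2.986 -0.519  0.059] q6 1.253 w 0.0576
```

```bash
echo '[[[-0.044, 0.1, 0, 0, 0.05], [0, 0, 0, 0, 0.05], [0, 0, 0, 0, 0.05]]]' | python3 -m handwheel>/dev/null; python3 -c 'from h import *;st()'; for i in 1 2 3; do echo '[[[0.018, 0.008, 0, 0, 0.05], [0, 0, 0, 0, 0.05]]]' | python3 -m handwheel>/dev/null; python3 -c 'from h import *;st()'; done
```

```text
12.45 pos [505.55 162.88 178.41] F [ 0.3 -0.5 -3.6] T [ 0.045  0.003 -0.016] q6 1.243 w 0.0573
12.65 pos [506.7  162.89 178.45] F [ 0.1  0.6 -3.3] T [-0.005 -0.013  0.028] q6 1.243 w 0.0574
12.85 pos [507.74 162.7  178.45] F [ 0.5  0.7 -2.8] T [-0.015  0.021  0.088] q6 1.243 w 0.0575
13.05 pos [508.28 162.68 178.43] F [-2.9  1.6 -2.1] T [ 0.102  0.436 -0.069] q6 1.242 w 0.0574
```

Scaled: -0.0027 m is -0.054, -0.0012 m is -0.024.

```bash
echo '[[[-0.054, -0.024, 0, 0, 0.05], [0, 0, 0, 0, 0.05]]]' | python3 -m handwheel>/dev/null; python3 -c 'from h import *;st()'; for i in 1 2 3; do echo '[[[-0.018, -0.008, 0, 0, 0.05], [0, 0, 0, 0, 0.05]]]' | python3 -m handwheel>/dev/null; python3 -c 'from h import *;st()'; done
```

```text
13.25 pos [505.5  162.55 178.45] F [-0.1 -0.  -3. ] T [ 0.045 -0.017 -0.05 ] q6 1.243 w 0.0574
13.45 pos [504.83 162.51 178.53] F [-0.4  0.2 -3.2] T [-0.008 -0.069  0.04 ] q6 1.243 w 0.0575
13.65 pos [504.23 162.46 178.73] F [ 2.9 -0.5 -2.8] T [-0.171 -0.577  0.101] q6 1.243 w 0.0576
13.85 pos [503.7  162.34 178.97] F [ 4.8 -1.9 -2.4] T [-0.34  -1.023  0.052] q6 1.243 w 0.0572
```

Scaled: 0.0034 m is 0.068, 0.0015 m is 0.03.

```bash
echo '[[[0.068, 0.03, 0, 0, 0.05], [0, 0, 0, 0, 0.05]]]' | python3 -m handwheel>/dev/null; python3 -c 'from h import *;st()'; for i in 1 2 3; do echo '[[[0, 0, 0.03, 0, 0.05], [0, 0, 0, 0, 0.05]]]' | python3 -m handwheel>/dev/null; python3 -c 'from h import *;st()'; done
python3 - <<'E'
from h import *
s=cams.read_camera("side")[:,:,::-1]
cv2.imwrite("pics/m2.png",cv2.resize(s[112:174,265:340],(600,496),interpolation=cv2.INTER_CUBIC))
E
```

```text
14.05 pos [506.26 162.65 178.16] F [ 0.3  1.6 -3.1] T [ 0.029  0.018 -0.012] q6 1.243 w 0.0574
14.25 pos [505.99 162.63 176.5 ] F [ 0.3 -1.  -3.7] T [ 0.037 -0.001 -0.009] q6 1.243 w 0.0573
14.45 pos [506.24 162.63 175.24] F [ 0.1  1.3 -3.2] T [ 0.009 -0.03  -0.022] q6 1.243 w 0.0571
14.65 pos [506.33 162.61 173.82] F [-0.4  0.6 -3. ] T [0.031 0.026 0.042] q6 1.243 w 0.0572
```

View pics/m2.png

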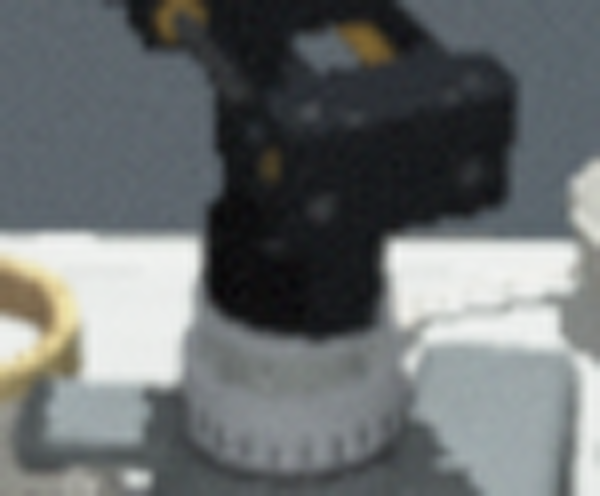

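The side view shows the carrier standing level with its barrel inside the throat rim, and the flange above it near y≈340. I'll keep lowering until the lugs rest on something.

Scaled: 0.001 m is 0.02.

```bash
for i in 1 2 3 4; do echo '[[[0, 0, 0.02, 0, 0.05], [0, 0, 0, 0, 0.05]]]' | python3 -m handwheel>/dev/null; python3 -c 'from h import *;st()'; done
```

```text
14.9 pos [506.36 162.65 172.97] F [-0.3  0.6 -2. ] T [0.178 0.207 0.065] q6 1.243 w 0.0573
15.1 pos [506.34 162.64 172.01] F [-1.3  0.5 -0.1] T [0.17  0.324 0.149] q6 1.243 w 0.0575
15.3 pos [506.32 162.67 171.02] F [-2.9  1.5  0.5] T [0.284 0.471 0.214] q6 1.243 w 0.057
15.5 pos [506.26 162.62 169.83] F [-2.7  1.   1.3] T [0.227 0.519 0.253] q6 1.243 w 0.0574
```

Scaled: -0.0002 m is -0.004, -0.1 rad / 4 = -0.025.

```bash
for i in 1 2 3 4; do echo '[[[0, 0, -0.004, -0.025, 0.05], [0, 0, -0.004, -0.025, 0.05], [0, 0, 0, 0, 0.05]]]' | python3 -m handwheel>/dev/null; python3 -c 'from h import *;st()'; done
```

```text
15.8 pos [506.65 162.36 169.93] F [ 1.8  0.9 -3.8] T [ 0.029 -0.041 -0.031] q6 1.042 w 0.0576
16.1 pos [506.47 162.4  170.58] F [-0.2  0.8 -1.6] T [ 0.007  0.086 -0.055] q6 0.845 w 0.0576
16.4 pos [506.17 162.53 171.23] F [-3.   0.5  1.4] T [ 0.019  0.455 -0.012] q6 0.646 w 0.0575
16.7 pos [505.87 162.54 171.81] F [-5.3  0.6  4. ] T [0.012 0.913 0.049] q6 0.446 w 0.0579
```

Scaled: -0.0007 m is -0.014, -0.0002 m is -0.004, -0.1 rad / 4 = -0.025.

```bash
echo '[[[-0.004, -0.014, -0.006, -0.025, 0.05], [0, 0, -0.006, -0.025, 0.05], [0, 0, 0, 0, 0.05]]]' | python3 -m handwheel>/dev/null; python3 -c 'from h import *;st()';  for i in 1 2 3 ; do echo '[[[0, 0, -0.006, -0.025, 0.05], [0, 0, -0.006, -0.025, 0.05], [0, 0, 0, 0, 0.05]]]' | python3 -m handwheel>/dev/null; python3 -c 'from h import *;st()'; done
```

```text
17.0 pos [505.46 162.57 172.55] F [-5.2 -0.5  4.9] T [-0.047  0.826  0.047] q6 0.247 w 0.0574
17.3 pos [505.32 162.57 173.17] F [-4.8 -0.5  6.4] T [-0.072  1.033  0.119] q6 0.047 w 0.0568
17.6 pos [504.8  162.77 172.95] F [-5.2  0.2 -1. ] T [0.035 0.931 0.114] q6 -0.154 w 0.0576
17.9 pos [504.79 162.85 173.09] F [-5.3  1.4 -4.1] T [0.357 0.827 0.046] q6 -0.353 w 0.0578
```

The rows are not in the units I measure in: shifts go in shares of 50 mm and turns go in shares of 4 rad. I convert before sending: 0.001 m is 0.02, -0.0009 m is -0.018, 0.12 rad / 4 = 0.03.

```bash
echo '[[[0.008, -0.018, 0, 0.03, 0.05], [0, 0, 0.02, 0, 0.05], [0, 0, 0.02, 0, 0.05], [0, 0, 0, 0, 0.05]]]' | python3 -m handwheel>/dev/null; python3 -c 'from h import *;st()';  for i in 1 2 3 ; do echo '[[[0, 0, 0.02, 0, 0.05], [0, 0, 0.01, 0, 0.05], [0, 0, 0, 0, 0.05]]]' | python3 -m handwheel>/dev/null; python3 -c 'from h import *;st()'; done
```

```text
18.3 pos [504.53 162.73 171.7 ] F [-2.5  0.9 -2.2] T [0.23  0.584 0.012] q6 -0.237 w 0.0575
18.6 pos [504.59 162.79 170.44] F [-4.7  2.  -0.8] T [ 0.362  0.73  -0.018] q6 -0.237 w 0.0573
18.9 pos [504.65 162.81 168.96] F [-5.1  2.7 -1.3] T [0.398 0.739 0.019] q6 -0.237 w 0.0572
19.2 pos [504.66 162.77 167.45] F [-3.6  2.  -0.6] T [0.391 0.693 0.   ] q6 -0.237 w 0.0577
```

Scaled: 0.0006 m is 0.012, 0.0005 m is 0.01.

```bash
echo '[[[0.012, -0.008, 0.01, 0, 0.05], [0, 0, 0.01, 0, 0.05], [0, 0, 0, 0, 0.05]]]' | python3 -m handwheel>/dev/null; python3 -c 'from h import *;st()';  for i in 1 2 3 ; do echo '[[[0, 0, 0.014, 0, 0.05], [0, 0, 0, 0, 0.05]]]' | python3 -m handwheel>/dev/null; python3 -c 'from h import *;st()'; done
```

```text
19.5 pos [504.47 162.99 166.43] F [-1.6  1.8 -3.1] T [0.192 0.126 0.006] q6 -0.236 w 0.0577
19.7 pos [504.41 162.95 165.7 ] F [-0.3  0.6 -3.1] T [ 0.106  0.033 -0.024] q6 -0.236 w 0.0575
19.9 pos [504.49 162.84 165.35] F [-0.2 -1.1  1.1] T [-0.125  0.152  0.036] q6 -0.236 w 0.0575
20.1 pos [504.58 162.69 165.05] F [-1.4 -3.1  4.8] T [-0.345  0.263  0.058] q6 -0.236 w 0.0575
```

Dropped into the gap: the seat is about 4.4 mm above the rim and on the floor. Now I'll screw clockwise gently.

Scaled: 0.0003 m is 0.006, 0.1 rad / 4 = 0.025.

```bash
echo '[[[0, 0, 0, 0.025, 0.05], [0, 0, 0.006, 0.025, 0.05], [0, 0, 0, 0, 0.05]]]' | python3 -m handwheel>/dev/null; python3 -c 'from h import *;st()';  for i in 1 2 ; do echo '[[[0, 0, 0.008, 0.025, 0.05], [0, 0, 0.008, 0.025, 0.05], [0, 0, 0, 0, 0.05]]]' | python3 -m handwheel>/dev/null; python3 -c 'from h import *;st()'; done
```

```text
20.4 pos [504.26 163.14 164.36] F [-2.2  0.2  2.4] T [0.102 0.174 0.028] q6 -0.035 w 0.0575
20.7 pos [504.29 163.23 163.48] F [-1.9  0.4  2.6] T [0.222 0.185 0.057] q6 0.163 w 0.0574
21.0 pos [504.36 163.22 162.66] F [-2.7  0.6  2.8] T [ 0.335  0.157 -0.026] q6 0.361 w 0.0574
```

Scaled: 0.0004 m is 0.008, 0.1 rad / 4 = 0.025.

```bash
for i in 1 2 ; do echo '[[[0, 0, 0.008, 0.025, 0.05], [0, 0, 0.008, 0.025, 0.05], [0, 0, 0, 0, 0.05]]]' | python3 -m handwheel>/dev/null; python3 -c 'from h import *;st()'; done;  for i in 1 2 ; do echo '[[[0, 0, 0.008, 0.02, 0.05], [0, 0, 0, 0, 0.05]]]' | python3 -m handwheel>/dev/null; python3 -c 'from h import *;st()'; done
```

```text
21.3 pos [504.46 163.16 161.84] F [-1.1  0.8  2.6] T [0.301 0.08  0.085] q6 0.56 w 0.0573
21.6 pos [504.29 163.13 160.96] F [-1.4  1.5  3. ] T [0.381 0.15  0.031] q6 0.76 w 0.0579
21.8 pos [504.08 163.08 160.74] F [-2.8  1.8  5.3] T [0.385 0.439 0.074] q6 0.839 w 0.0575
22.0 pos [504.11 163.   160.66] F [-3.3  0.1  6.8] T [0.378 0.628 0.018] q6 0.919 w 0.0573
```

Scaled: 0.0001 m is 0.002, 0.06 rad / 4 = 0.015.

```bash
for i in 1 2 3 4; do echo '[[[0, 0, 0.002, 0.015, 0.05], [0, 0, 0, 0, 0.05]]]' | python3 -m handwheel>/dev/null; python3 -c 'from h import *;st()'; done
```

```text
22.2 pos [504.04 163.05 160.62] F [-4.4  0.5  8.2] T [ 0.354  0.613 -0.003] q6 0.978 w 0.0575
22.4 pos [504.07 162.99 160.59] F [-4.5 -0.3  9.1] T [ 0.361  0.756 -0.073] q6 1.038 w 0.0573
22.6 pos [504.35 162.87 160.52] F [-3.7 -0.1  8.6] T [0.303 0.628 0.093] q6 1.098 w 0.0574
22.8 pos [504.75 162.82 160.42] F [-1.5 -1.1  6.9] T [0.159 0.282 0.402] q6 1.157 w 0.0573
```

Scaled: 0.02 rad / 4 = 0.005.

```bash
for i in 1 2; do echo '[[[0, 0, 0, 0.005, 0.05], [0, 0, 0, 0, 0.05]]]' | python3 -m handwheel>/dev/null; python3 -c 'from h import *;st()'; done
```

```text
23.0 pos [504.84 162.81 160.41] F [-1.8 -1.   7.6] T [0.093 0.173 0.859] q6 1.176 w 0.0577
23.2 pos [504.99 162.84 160.42] F [-0.1 -0.6  6.4] T [0.06  0.044 0.861] q6 1.196 w 0.0571
```

Hard stop reached: the torque rose at about 0.2 N m per degree to 0.86 N m and the height is at home. Release and retreat.

Scaled: -0.04 m is -0.8, -0.02 m is -0.4.

```bash
echo '[[[0, 0, 0, 0, 0.085], [0, 0, 0, 0, 0.085], [0, 0, 0, 0, 0.085], [0, 0, 0, 0, 0.085], [0, 0, -0.4, 0, 0.085], [0, 0, -0.8, 0, 0.085], [0, 0, -0.8, 0, 0.085], [-0.4, 0.6, 0, 0, 0.085], [-0.4, 0.8, 0, 0, 0.085], [-0.4, 0.8, 0, 0, 0.085]]]' | python3 -m handwheel; echo '[[[-0.4, 0.8, 0, 0, 0.085], [-0.4, 0.8, 0, 0, 0.085], [0, 0.8, 0, 0, 0.085], [0, 0.8, 0, 0, 0.085], [0, 0.4, 0, 0, 0.085], [0, 0, 0, 0, 0.085]]]' | python3 -m handwheel; python3 - <<'E'
from h import *
st()
t=cams.read_camera("top")[:,:,::-1];s=cams.read_camera("side")[:,:,::-1]
cv2.imwrite("pics/f_s.png",s);cv2.imwrite("pics/f_t.png",t)
cv2.imwrite("pics/f0.png",np.hstack([cv2.resize(s[125:225,245:345],(400,400),interpolation=cv2.INTER_CUBIC),cv2.resize(t[160:300,190:330],(400,400),interpolation=cv2.INTER_CUBIC)]))
E
```

```text
time_s: 24.2
tool_pos: [0.4984, 0.0367, 0.2599]
ee_rot: [0.974, 0.227, 0.0, 0.0]
contact_force: [0.2, -0.2, 0.3]
grip_width: 0.0851
grip_force: 0.0
time_s: 24.8
tool_pos: [0.5426, -0.1436, 0.2588]
ee_rot: [0.974, 0.225, -0.0, -0.0]
contact_force: [0.0, -0.2, 0.2]
grip_width: 0.085
grip_force: 0.0
24.8 pos [ 542.55 -143.61  258.81] F [ 0.  -0.2  0.2] T [ 0.021 -0.015 -0.01 ] q6 0.647 w 0.085
```

View pics/f0.png

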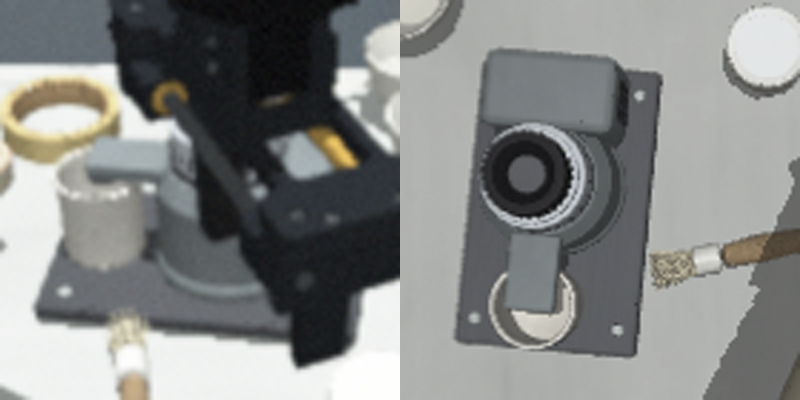

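The top view shows the carrier concentric in the collar, with the cup, brush and tin untouched. The gripper hides the side view, so I'll move clear for a last look.

Scaled: -0.035 m is -0.7, -0.017 m is -0.34.

```bash
echo '[[[-0.7, -0.34, 0, 0, 0.085], [-0.7, -0.34, 0, 0, 0.085], [-0.7, -0.34, 0, 0, 0.085], [-0.7, -0.34, 0, 0, 0.085], [0, 0, 0, 0, 0.085]]]' | python3 -m handwheel; python3 - <<'E'
from h import *
s=cams.read_camera("side")[:,:,::-1]
u0,v0,k=265,120,8
c=cv2.resize(s[v0:v0+62,u0:u0+50],(400,496),interpolation=cv2.INTER_CUBIC);d=c.copy()
T=np.array([.5060,.157,.132])
for c0,rad,col in((T,.037,(255,0,255)),(T+[0,0,.0054],.033,(0,0,255)),(T+[0,0,.0314],.029,(0,255,255))):
    p=(proj("side",ring(c0,rad))-[u0,v0]+.5)*k
    cv2.polylines(d,[p.round().astype(int)],True,col,1)
cv2.imwrite("pics/f1.png",np.hstack([c,d]))
E
```

```text
time_s: 25.4
tool_pos: [0.3829, -0.1399, 0.26]
ee_rot: [0.974, 0.226, -0.0, -0.0]
contact_force: [0.1, 0.7, -1.5]
grip_width: 0.0848
grip_force: 0.0
```

View pics/f1.png

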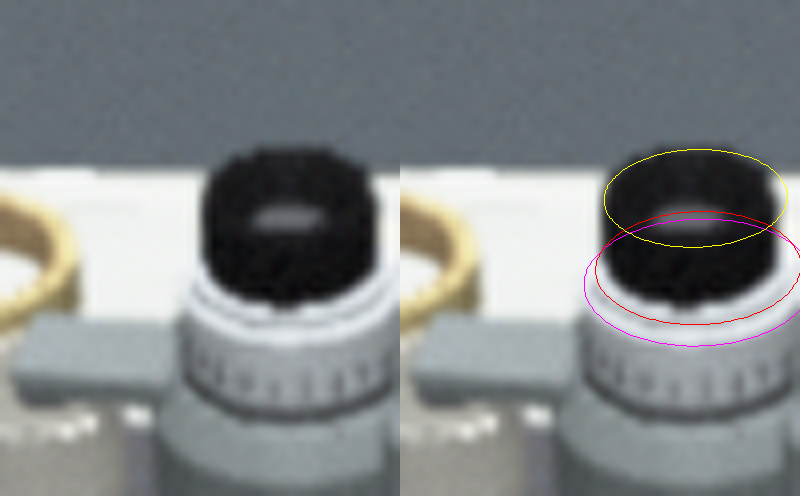

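The side view shows the flange flush on the rim (y≈310–340) and level. The knob top at y≈148 matches the predicted home height.

```bash
python3 -c 'from rig import r;print(r.close_job())'
```

```text
the job is handed in; nothing more can be done
None
```

The burr carrier is screwed home in the mill's throat and released: it stopped hard at 0.86 N m, below the 1.4 N m limit. The last views show the flange level on the rim and the cup, brush and tin undisturbed, and I handed the job in at about 25 s; the judge's result was not reported.

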